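Restock the gravity feed rack with a pipette tip box

ROBOT

A 6-joint arm with a two-finger parallel gripper is mounted at the origin on a cart in front of the work surface, level with it; the furniture and walls round the work are solid. World frame = base frame: x ahead of the robot, y to its left, z up, the work surface at z = 0. Lengths are in m, angles in degrees, forces in N, time in s.
With the tool pointing down it reaches from about 0.425 to 0.95 m from the base axis. Payload 14.7 kg.
Tool frame: the origin (TCP) lies midway between the tips of the shut fingers; the grasp point (between the pads) lies 19 mm behind it (arm.grasp_offset is the distance from the TCP to the grasp point, in m); z points along the fingers, y is the direction in which the jaws open and shut (so a half turn about z gives the same grasp; the last joint's range is limited). The gripper opens to 85 mm and grips with 20 to 120 N. Pads are 22 mm wide; open, the fingers measure 114 mm over their backs; the gripper's body (76 mm by 85 mm) begins 54 mm behind the grasp point. The pads swing forward as they close: fully open they stand 13 mm farther back than shut.
Start: joints at [66.028, 27.513, 91.461, -0, 61.026, -2.67], TCP at [0.236, 0.606, 0.231] pointing down, gripper open.
Joint ranges: [-157.49, 157.49], [-46.99, 117.5], [13.45, 153.17], [-89.5, 269.5], [5.16, 153.95], [-167.48, 167.48]. Speed limits (degrees/s): [108.29, 108.29, 136.94, 172.46, 172.46, 172.46].

INTERFACE

Orientations are given as [roll, pitch, yaw] about the fixed x, y, z axes, in that order (R = Rz(yaw) Ry(pitch) Rx(roll)).
In Python, from station import arm, grab_frame gives the robot as it stands.
- The arm moves only by the shell command python3 -m creep 'ROWS'. ROWS is JSON, a list of rows, each a list of 7 numbers: the shift along the world's x, y, z in mm, then the turn, a rotation vector about the world's x, y, z in rad, then the closure, from 0 (fully open) to 1 (shut). A call has 1 to 20 rows; each row is the pose to reach, as a shift and turn from the pose measured when the call began; what a row does not reach only later rows make up. A row lasts 1/10 s, in which the tool goes at most 50 mm and 8.59 degrees, less where a joint would pass 70% of its speed; a pose out of reach is approached as far as the arm can. A call with a gripper value outside its range is refused whole. The fingers move at their own pace and stop on an object; the grip force is fixed at half the most. Time passes only in rows, so rows that repeat a pose let the fingers close. It gives the time, the measured TCP pose, the force and the opening at its end, in the units of the state.
- arm.get_state(): the state, without advancing time (a new reading comes with each control period).
- grab_frame(name): name is "scene" or "top" or "wrist"; returns a dict with "color" (384x512x3 uint8, red, green, blue), "mtx" (3x3 intrinsics, pixels), "T" (4x4, takes a point from camera to world coordinates). Camera axes: x right, y up, looking along -z (the intrinsics and any distortion apply to the point x, -y, -z); pixel columns grow to the right and rows downward; lengths in m; the calibration is good to about 2 mm. A picture is of the moment at which its call begins. There is no depth.
- arm.close_job(): hands the job in, once; it reports no verdict.
The state is a dict: "clock": time; "q": joint angles; "joint_velocities": joint speeds; "joint_efforts": joint torques, N m; "tool_pos": TCP position; "orientation": TCP orientation; "ft_force": force on the tool from outside, world axes, zero at the start; "ft_torque": the same for the moment, N m; "grip_width": finger opening in m.
Only numpy, scipy, OpenCV 4.12 (cv2) and the standard library are available. Lean on these libraries where they do the work, as an engineer would, in place of code of your own. Each camera call takes 0.05 s, during which the arm holds its last target. There are 200 camera calls.

TASK

Restock the sloped two-lane feed rack: lower the blue tip box that stands on the desk, upright and lengthwise, into the high end of the lane that already holds a tip box, clear of that box. Let go just above the lane bed, so that it slides down by itself and comes to rest against the box at the stop. Leave the round dish in the other lane where it is.

Things in the scene. Friction and masses are not known exactly. Their poses are not given: they have to be found in the camera images.
- tip_box: tip box to load, loose on the desk: blue with a clear lid, 44 mm (its x) by 60 mm (its y), 48 mm high (the lid, the top 18 mm, is firm and can be gripped too), 0.1 kg; origin at the centre of its underside, z up. Both ends are alike
- rack: fixed feed rack, white beds, 222 (x) x 143 (y) x 105 mm. Origin: centre of its foot on the desk; z up, x level towards the high end, y across. Lane centres at y = +34.5 and -34.5 mm, 64 mm wide; guides 12 mm above the bed, 5 thick. Slick bed (friction 0.12) rises 18 degrees to +x: z = 55 mm + 0.325 x; stop at x = -107 (22 mm high), open end at +107. Load with the box centred at x = +50
- stocked_box: a like tip box already lying lengthwise against the stop in one of the two lanes (which one varies); origin at the centre of its underside, y pointing up the lane, z square to the bed. The next box comes to rest with its origin 60 mm further along this y
- stocked_dish: round covered dish with pink filling, 56 mm across, 15 mm high, against the stop in the other lane; origin at the centre of its underside. To be left alone
Things that resemble listed ones, but are neither listed nor needed, are in the scene too. What is shaped like the tip_box but orange or yellow is not meant.

How it is judged (in metres and radians):
On the way:
1. the tip box, still held, is lowered into the high end of the lane that holds the other tip box, its underside within about 25 mm of the bed (contact force between the fingers and tip_box above 0.3 N and y of tip_box in the frame of stocked_box between 0.08 and 0.18 m and x of tip_box in the frame of stocked_box between -0.03 and 0.03 m and z of tip_box in the frame of stocked_box below 0.038 m), for 0.05 s.
At the end, for the whole second after the job is handed in: the tip box rests released and still in the lane, flat on the bed, upright and lengthwise within about 25 degrees, against the other tip box (origins 60 mm apart along the lane, -10/+15 mm), which is still at the stop, within 25 mm of where it was (y of tip_box in the frame of stocked_box between 0.05 and 0.075 m and x of tip_box in the frame of stocked_box between -0.03 and 0.03 m and z of tip_box in the frame of stocked_box between -0.012 and 0.012 m and angle between the y axis of tip_box and the y axis of rack, either way round above 1.1 rad and angle between the z axis of tip_box and the z axis of stocked_box, either way round below 0.17 rad and x of stocked_box in the frame of rack below -0.065 m and distance of stocked_box from where it was at the start of the episode below 0.025 m and linear speed of each of tip_box, stocked_box below 0.02 m/s); the robot touches nothing.
It fails at once if the dish in the other lane is moved by more than 20 mm (distance of stocked_dish from where it was at the start of the episode above 0.02 m).
It also fails if it takes over 38 s, if anything falls off the work surface, if the arm or the gripper's body presses on something with over 40 N, if the wrist force passes 120 N, or if a joint passes its speed limit or range.

## Working session

There is one attempt and no reset: what is moved stays moved. The work goes in short steps, Python scripts to look and compute and a shell command to move; the robot and the scene stay as the last step left them, time stands still between calls to the robot, and variables do not carry over. Pictures are saved under pics/ and viewed, about 8 in all and at most 12, crops included, and the job is handed in when it is done.

```bash
mkdir -p pics; ls; python3 - <<'E'
from station import arm, grab_frame
import cv2, numpy as np, pickle
d={}
for n in("scene","top"):
    f=grab_frame(n); d[n]=f
    cv2.imwrite(f'pics/{n}0.png',cv2.resize(f['color'][:,:,::-1],(800,600),interpolation=cv2.INTER_CUBIC))
    print(n,f['mtx'].tolist(),np.round(f['T'],3).tolist(),[k for k in f])
pickle.dump(d,open('f0.pkl','wb'))
print(arm.get_state())
E
```

```text
pics
scene [[412.3562776125703, 0.0, 257.443934330715], [0.0, 412.3562776125703, 185.72516037878862], [0.0, 0.0, 1.0]] [[0.8, 0.42, -0.428, -0.024], [-0.6, 0.535, -0.595, -0.577], [-0.021, 0.733, 0.68, 0.818], [0.0, 0.0, 0.0, 1.0]] ['color', 'mtx', 'T']
top [[383.5462020489679, 0.0, 257.13375726623275], [0.0, 383.5462020489679, 188.8835042845032], [0.0, 0.0, 1.0]] [[0.001, 0.988, -0.156, 0.323], [-1.0, 0.0, -0.009, 0.062], [-0.009, 0.156, 0.988, 0.893], [0.0, 0.0, 0.0, 1.0]] ['color', 'mtx', 'T']
{'clock': 0.1, 'q': array([ 6.60275844e+01,  2.75460844e+01,  9.14896189e+01,  5.57656175e-04,
        6.10243699e+01, -2.67073767e+00]), 'joint_velocities': array([ 0.01152699, -0.0150423 , -0.01539583,  0.03895821, -0.00151084,
        0.00883076]), 'joint_efforts': array([ 1.68976516e-03, -9.52245998e+01, -4.31036532e+01, -2.16799399e-04,
        5.30406614e-03, -1.54393609e-05]), 'tool_pos': array([0.23597374, 0.60527699, 0.23074196]), 'orientation': array([-1.79940015e+02, -3.28622410e-03,  1.58698050e+02]), 'ft_force': array([ 0.49119149,  0.13555764, -0.76758848]), 'ft_torque': array([-0.00632233, -0.01535896,  0.00458647]), 'grip_width': 0.08530059777550612}
```

View pics/top0.png

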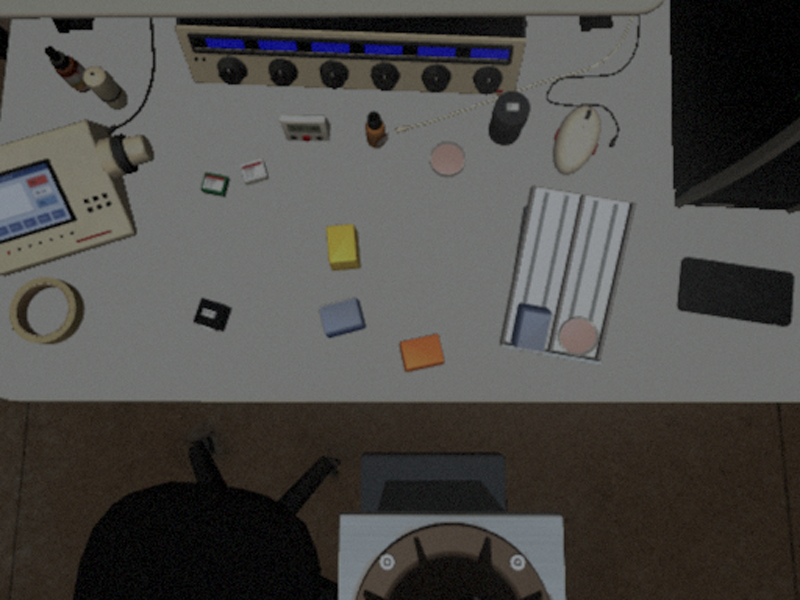

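View pics/scene0.png

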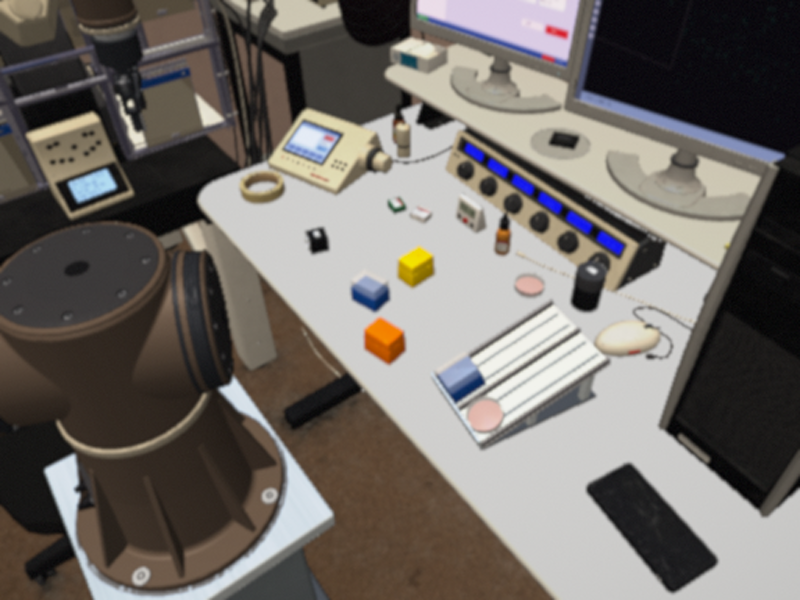

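The top view shows the blue box at about (341,317), the rack's high end at (533–633,187–203), the stocked box in the left lane at (531,327) and the dish in the right lane at (578,336). I'll take enlarged crops to get the corners.

```bash
python3 - <<'E'
import pickle,cv2,numpy as np
d=pickle.load(open('f0.pkl','rb'))
c=d['top']['color'][:,:,::-1]
c=np.clip(c.astype(float)*1.5,0,255).astype(np.uint8)
a=cv2.resize(c[110:240,315:415],None,fx=4.5,fy=4.5,interpolation=cv2.INTER_CUBIC)  # 450x585
b=cv2.resize(c[180:225,190:240],None,fx=6,fy=6,interpolation=cv2.INTER_CUBIC) #300x270
o=np.zeros((585,750,3),np.uint8);o[:,:450]=a;o[:270,450:]=b
cv2.imwrite('pics/crop1.png',o)
E
```

```text
(no output)
```

View pics/crop1.png

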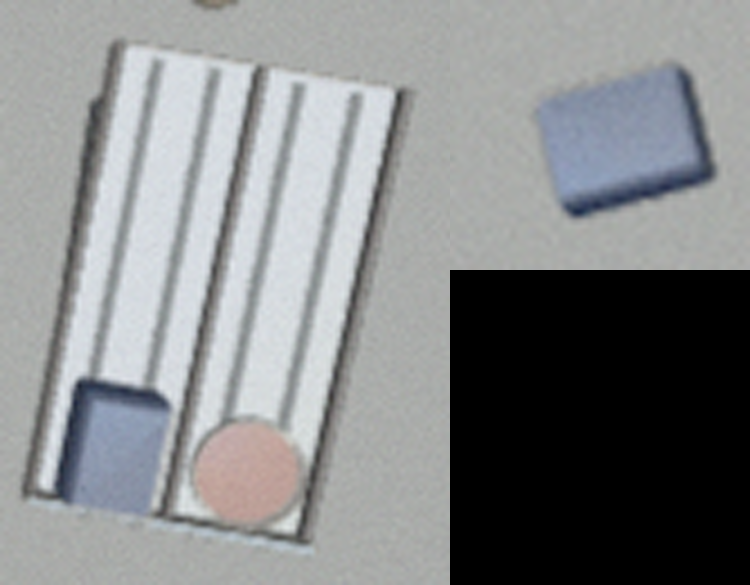

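```bash
cat > h.py <<'E'
import numpy as np
from scipy.optimize import least_squares
def proj(f,P):
    T=f['T'];K=f['mtx'];p=(np.atleast_2d(P)-T[:3,3])@T[:3,:3]
    p=p*[1,-1,-1];q=p@K.T;return q[:,:2]/q[:,2:]
def rz(a):
    c,s=np.cos(a),np.sin(a);return np.array([[c,-s,0],[s,c,0],[0,0,1]])
def fit(f,model,pix,x0):
    g=lambda v:(proj(f,model@rz(v[2]).T+[v[0],v[1],0])-pix).ravel()
    r=least_squares(g,x0);return r.x,r.fun.reshape(-1,2)
E
python3 - <<'E'
import pickle,numpy as np
from h import *
d=pickle.load(open('f0.pkl','rb'));f=d['top']
A=np.array([[118,45],[260,67],[405,92],[30,495],[167,515],[305,540]])
pa=(A+.5)/4.5-.5+[315,110]
m=np.array([[x,y,.0676+.325*x] for x in(.107,-.107) for y in(.069,0,-.069)])
v,r=fit(f,m,pa,[.5,-.2,0]);print('rack',v,np.degrees(v[2]));print(r.round(1).tolist())
B=np.array([[537,103],[683,65],[697,165],[562,200]])
pb=(B-[450,0]+.5)/6-.5+[190,180]
m=np.array([[.022,.03,.048],[.022,-.03,.048],[-.022,-.03,.048],[-.022,.03,.048]])
w,r=fit(f,m,pb,[.4,.1,0.2]);print('box',w,np.degrees(w[2]));print(r.round(1).tolist())
R=rz(v[2]);o=np.array([v[0],v[1],0])
for n,x in(('load',.05),('stk',-.075)):
    P=R@[x,.0345,.055+.325*x]+o;print(n,P,np.hypot(*P[:2]))
s=d['scene'];print('scene px of box top/load/stk',(proj(s,[[w[0],w[1],.048],R@[.05,.0345,.071]+o,R@[-.107,.069,.033]+o,R@[.107,.069,.102]+o])*1.5625).round())
E
```

```text
rack [ 0.48333421 -0.15956258 -0.16991687] -9.735519678094654
[[-0.3, -0.7], [0.2, -0.4], [0.2, -0.7], [-0.2, 0.1], [-0.0, 0.9], [0.1, 0.7]]
box [0.42821994 0.15688202 0.24094033] 13.804863760390209
[[-1.5, -1.4], [0.4, -1.4], [2.5, 1.0], [-1.4, 1.6]]
load [ 0.53844812 -0.13401444  0.07125   ] 0.5548749796323662
stk [ 0.41524826 -0.11287688  0.030625  ] 0.4303165238632066
scene px of box top/load/stk [[367. 280.]
 [529. 337.]
 [431. 374.]
 [548. 298.]]
```

```bash
python3 -m creep '[[20,-45,0,0,0,-0.1,0],[40,-90,-10,0,0,-0.2,0],[60,-135,-20,0,0,-0.3,0],[80,-180,-30,0,0,-0.4,0],[100,-225,-40,0,0,-0.5,0],[120,-270,-50,0,0,-0.6,0],[140,-315,-60,0,0,-0.7,0],[160,-360,-70,0,0,-0.8,0],[175,-405,-80,0,0,-0.9,0],[192,-448,-90,0,0,-0.958,0],[192,-448,-90,0,0,-0.958,0],[192,-448,-90,0,0,-0.958,0],[192,-448,-90,0,0,-0.958,0]]'
python3 - <<'E'
from station import arm, grab_frame
import cv2,pickle,numpy as np
from h import *
f=grab_frame('wrist');pickle.dump(f,open('w1.pkl','wb'))
im=cv2.resize(f['color'][:,:,::-1],(800,600),interpolation=cv2.INTER_CUBIC)
v=[.4282,.1569,.2409]
m=np.array([[a,b,z] for z in(.048,0) for a,b in((.022,.03),(.022,-.03),(-.022,-.03),(-.022,.03))])
p=proj(f,m@rz(v[2]).T+[v[0],v[1],0])*1.5625
for q in p: cv2.circle(im,tuple(int(t) for t in q),4,(0,0,255),1)
print(p.round().tolist())
cv2.imwrite('pics/w1.png',im)
s=arm.get_state();print(s['tool_pos'],s['orientation'],s['q'])
E
```

```text
clock: 1.4
tool_pos: [0.4278, 0.1578, 0.1408]
orientation: [-179.9, -0.0, 103.8]
ft_force: [0.6, -0.3, -0.2]
grip_width: 0.0854
[[439.0, 254.0], [436.0, 366.0], [353.0, 366.0], [351.0, 254.0], [432.0, 240.0], [430.0, 336.0], [360.0, 336.0], [358.0, 240.0]]
[0.42774704 0.1581709  0.14086863] [-1.79947884e+02 -9.45286645e-03  1.03900056e+02] [1.64740889e+01 1.97509849e+01 1.21397417e+02 1.87639203e-02
 3.89032385e+01 2.55942087e+00]
```

View pics/w1.png

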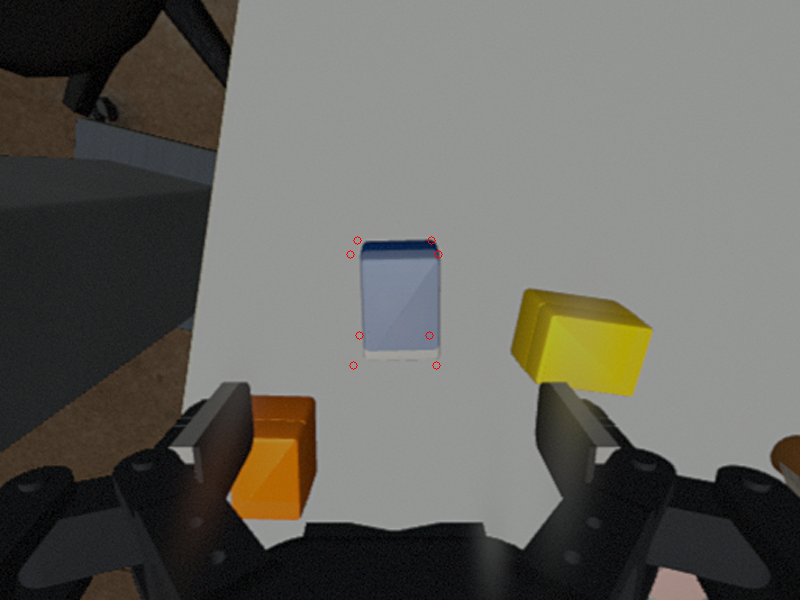

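The wrist view shows the blue box top at about x 361–440, y 250–358. That is about 3 mm from the prediction in each direction and square to the jaws. The orange and yellow boxes are clear of the fingers' path, so I'll descend with the correction and grip.

```bash
python3 -m creep '[[3,2,-40,0,0,0,0],[3,2,-75,0,0,0,0],[3,2,-105,0,0,0,0],[3,2,-123,0,0,0,0],[3,2,-123,0,0,0,0],[3,2,-123,0,0,0,1],[3,2,-123,0,0,0,1],[3,2,-123,0,0,0,1],[3,2,-123,0,0,0,1],[3,2,-123,0,0,0,1],[3,2,-123,0,0,0,1],[3,2,-123,0,0,0,1],[3,2,-123,0,0,0,1],[3,2,-123,0,0,0,1],[3,2,-123,0,0,0,1]]'
```

```text
clock: 2.95
tool_pos: [0.4315, 0.1606, 0.0193]
orientation: [179.9, -0.0, 103.9]
ft_force: [-3.2, 4.3, 18.4]
grip_width: 0.0432
```

```bash
python3 -m creep '[[0,0,30,0,0,0,1],[0,0,70,0,0,0,1],[0,0,110,0,0,0,1],[5,-20,150,0,0,0.1,1],[15,-50,170,0,0,0.22,1],[25,-85,170,0,0,0.34,1],[35,-120,170,0,0,0.46,1],[45,-155,170,0,0,0.58,1],[55,-190,170,0,0,0.7,1],[65,-225,170,0,0,0.82,1],[72,-255,170,0,0,0.94,1],[78,-280,170,0,0,1.06,1],[80,-290,170,0,0,1.16,1],[80,-290,170,0,0,1.16,1],[80,-290,170,0,0,1.16,1],[80,-290,170,0,0,1.16,1]]'; python3 -c "
from station import arm;print(arm.get_state()['q'])
import numpy as np;a=np.radians(-9.74+90);print(-.314*np.cos(a),-.314*np.sin(a))"
```

```text
clock: 4.55
tool_pos: [0.5112, -0.1286, 0.1896]
orientation: [179.9, -0.0, 170.3]
ft_force: [-0.5, -0.2, -1.0]
grip_width: 0.0425
[-1.74748478e+01  2.06433318e+01  1.10073558e+02  1.09237344e-01
  4.93087970e+01 -9.78068679e+01]
-0.0531217316366273 -0.30947387874896026
```

```bash
python3 -m creep '[[0,0,0,-0.018,-0.103,0,1],[0,0,-5,-0.035,-0.206,0,1],[1,-1,-10,-0.053,-0.309,0,1],[1,-1,-20,-0.053,-0.309,0,1],[1,-1,-25,-0.053,-0.309,0,1],[1,-1,-25,-0.053,-0.309,0,1]]'
python3 - <<'E'
from station import arm, grab_frame
import cv2,pickle,numpy as np
from h import *
from scipy.spatial.transform import Rotation as Ro
s=arm.get_state();print(s['tool_pos'],s['orientation'])
Rt=Ro.from_euler('xyz',s['orientation'],degrees=True).as_matrix()
m=np.array([[a,b,z] for z in(.019,-.029) for a,b in((.030,.022),(.030,-.022),(-.030,-.022),(-.030,.022))])
P=m@Rt.T+s['tool_pos']
o=[]
for n in('scene','wrist'):
    f=grab_frame(n);k=2.5 if n=='scene' else 1
    im=f['color'][:,:,::-1];x0=y0=0
    if n=='scene': x0,y0=270,150;im=im[150:300,270:430]
    k=400/im.shape[1];im=cv2.resize(im,None,fx=k,fy=k,interpolation=cv2.INTER_CUBIC)
    R=rz(-.16992);r=np.array([[x,y,.0676+.325*x] for x in(.107,-.107) for y in(.0665,.0025)])@R.T+[.4833,-.1596,0]
    for Q,c in((P,(0,0,255)),(r,(0,255,0))):
        for q in (proj(f,Q)-[x0,y0])*k: cv2.circle(im,(int(q[0]),int(q[1])),3,c,1)
    o.append(im)
h=max(i.shape[0] for i in o);O=np.zeros((h,800,3),np.uint8)
O[:o[0].shape[0],:400]=o[0];O[:o[1].shape[0],400:]=o[1]
cv2.imwrite('pics/c2.png',O)
E
```

```text
clock: 5.15
tool_pos: [0.5129, -0.1293, 0.1641]
orientation: [179.9, 17.8, 170.3]
ft_force: [1.1, 0.5, -1.1]
grip_width: 0.043
[ 0.51286242 -0.12929631  0.16407749] [179.87139335  17.80950126 170.25823599]
```

View pics/c2.png

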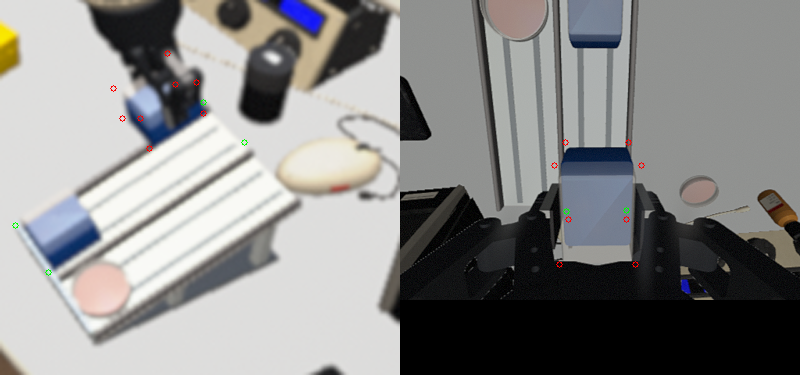

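The wrist view shows the held box at x 561–634, centred over its lane (562–632) and pointing down it. The stocked box is ahead at the stop and the dish is undisturbed. I'll lower along the bed normal.

```bash
python3 -m creep '[[4,-1,-15,0,0,0,1],[8,-2,-30,0,0,0,1],[12,-3,-45,0,0,0,1],[15,-3,-55,0,0,0,1],[16,-3,-62,0,0,0,1],[17,-3,-67,0,0,0,1],[17,-3,-67,0,0,0,1],[17,-3,-67,0,0,0,1]]'
python3 - <<'E'
from station import grab_frame
import cv2,numpy as np
a=grab_frame('scene')['color'][130:280,270:430,::-1];b=grab_frame('wrist')['color'][:,:,::-1]
cv2.imwrite('pics/c3.png',np.hstack([cv2.resize(a,(400,375),interpolation=2),cv2.resize(b,(400,375),interpolation=3)]))
E
```

```text
clock: 6.05
tool_pos: [0.5304, -0.1326, 0.0979]
orientation: [179.9, 17.9, 170.3]
ft_force: [-0.0, -0.3, -0.7]
grip_width: 0.0431
```

View pics/c3.png

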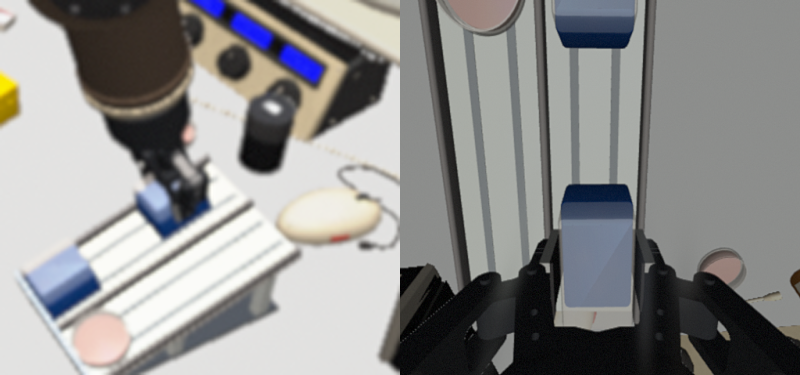

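The box is over the lane between the guides, with about 8 mm of calculated clearance and no contact force. I'll lower it 3 mm more, release, and back off square to the bed.

```bash
python3 -m creep '[[1,0,-3,0,0,0,1],[1,0,-3,0,0,0,1],[1,0,-3,0,0,0,0],[1,0,-3,0,0,0,0],[1,0,-3,0,0,0,0],[1,0,-3,0,0,0,0],[1,0,-3,0,0,0,0],[1,0,-3,0,0,0,0],[1,0,-3,0,0,0,0],[1,0,-3,0,0,0,0],[1,0,-3,0,0,0,0],[-4,1,15,0,0,0,0],[-10,2,35,0,0,0,0],[-17,3,60,0,0,0,0],[-17,3,90,0,0,0,0],[-17,3,120,0,0,0,0],[-17,3,140,0,0,0,0],[-17,3,140,0,0,0,0]]'
python3 - <<'E'
from station import grab_frame
import cv2,numpy as np,pickle
F={n:grab_frame(n) for n in('scene','top','wrist')};pickle.dump(F,open('f9.pkl','wb'))
a=F['scene']['color'][130:280,270:430,::-1];b=F['wrist']['color'][:,:,::-1];
cv2.imwrite('pics/c4.png',np.hstack([cv2.resize(a,(400,375),interpolation=2),cv2.resize(b,(400,375),interpolation=3)]))
E
```

```text
clock: 7.95
tool_pos: [0.5149, -0.1302, 0.2412]
orientation: [180.0, 18.2, 170.3]
ft_force: [0.4, 0.3, -0.3]
grip_width: 0.0852
```

View pics/c4.png

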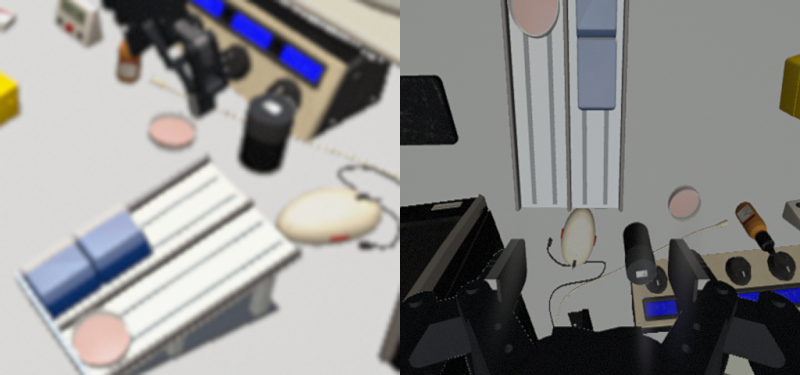

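The box lies flat and lengthwise against the stocked box. The dish has not moved and the gripper is well clear, so I'm handing in.

```bash
python3 -c "
from station import arm;s=arm.get_state();print(s['clock'],s['ft_force']);print(arm.close_job())"
```

```text
8.1 [-0.44784231  0.74876683 -1.11143686]
the job is handed in; nothing more can be done
None
```

The tip box is loaded and the job is handed in, at 8.1 s of the 38 s allowed; the hand-in gives no verdict.

I gripped the blue box across its 44 mm width and tilted it 18° to match the bed. I lowered it at about rack x = +50 in the lane with the stocked box, to roughly 5 mm above the bed by calculation, and let go. It slid down by itself.

**Last checks:**
- **Resting place:** the final scene and wrist pictures show it flat and lengthwise against the stocked box, which is still at the stop. I judged this by eye and did not measure the final poses.
- **Dish and gripper:** the dish looks unmoved. The gripper is open and clear, with only about 1 N of residual force.

**Disagreements on the way:**
- The wrist camera put the box about 3 mm from the top-camera position in each direction. I corrected for it before gripping.
- My rack and held-box markers were off by about 3–4 pixels in the scene camera. Both were shifted alike, so I went by the wrist view to line up with the lane.
- The wrist force read 18 N upward when the fingers closed, well below the limit, and was gone after the lift.

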